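Empty spools through the push flap

TASK

Clear away the empty thread spools: put the two bare wooden spools that stand loose on the table into the scoop with the two already in it, then pick up the scoop, press the bin's orange flap in with the scoop's lip (not with the fingers) and tip all four spools through into the bin. Draw the scoop out so that the flap shuts, and set it down empty and flat on the green cutting mat again; leave the full spools of thread, the clear workbox and the white gourd where they stand.

Things in the scene. Friction and masses are not known exactly. Their poses are not given: they have to be found in the camera images.
- loose_1_mid (a point): A bare wooden thread spool (no thread), pale wood, 24 mm flange diameter, 28 mm long, 12 g; its flanges are 5 mm thick and the core between them is 15 mm. It stands on end on the white table; point at its centre, 14 mm above the table. One of the two to be put into the scoop; it swaps places with the other spools on the table.
- loose_2_mid (a point): A bare wooden thread spool (no thread), pale wood, 24 mm flange diameter, 28 mm long, 12 g; its flanges are 5 mm thick and the core between them is 15 mm. Stands on end on the table like loose_1; point at its centre.
- inside_1_mid (a point): A bare wooden thread spool (no thread), pale wood, 24 mm flange diameter, 28 mm long, 12 g; its flanges are 5 mm thick and the core between them is 15 mm. Lies in the back of the scoop from the start, axis across the scoop; point at its centre.
- inside_2_mid (a point): A bare wooden thread spool (no thread), pale wood, 24 mm flange diameter, 28 mm long, 12 g; its flanges are 5 mm thick and the core between them is 15 mm. Lies in the back of the scoop beside inside_1; point at its centre.
- scoop: Aluminium hand scoop, black handle, about 160 g, lying level on the mat. Origin on the underside of its flat floor; x points to the open nose, y to its left, z up. Cup: x from -73 to +62 mm, 80 mm wide outside, 74 inside; floor 3 mm thick; side and back walls 42 mm high with a round rim (top at 44.5 mm); back corners cut off over 18 mm.
- scoop_room (a point): Point on the scoop's inner floor, x = +12 mm, on its centre line, z = 3 mm in the scoop's frame (axes as the scoop's): the free room for the two loose spools, at about 18 mm to either side of it (y). The two spools already inside lie across at x = -44 mm.
- scoop_grip (a point): Centre of the handle where it is to be gripped, on the scoop's centre line, x = -118 mm, z = 49 mm in its frame (45 mm behind the back wall); axes as the scoop's. A rounded bar 22 mm wide, 15 mm thick, 120 mm long, rising rearward at 16 degrees. Pinch it across its width from above, the tool upright or leaning.
- scoop_lip (a point): Middle of the scoop's front lip, x = 62.5 mm, z = 7.5 mm in its frame; axes as the scoop's. The floor is flat to x = 33 mm, then rises at 10 degrees to the lip. Carried level, the spools stay in. Nose-down by over 10 degrees they begin to roll out; at 50 degrees all slide out.
- mat: Green cutting mat with pale grid lines, 220 mm (its x) by 300 mm (its y), 3 mm thick, fixed to the table; origin at the centre of its underside, z up. The scoop starts on it and must end on it.
- bin: Clear hollow bin with a white hood, fixed to the table, 180 mm deep (x), 160 wide (y), 183 high. Origin at the centre of its underside, z up; x points from its front to its back: the port is entered moving along +x. Front wall at x = -90 mm, up to z = 105 mm; from there the hood's face slopes up and back at 40 degrees to x = 0, z = 181 mm; flat roof behind.
- port_sill (a point): Middle of the port's lower edge, on the sloping face, x = -82 mm, z = 111 mm in the bin's frame; axes as the bin's. The port is an opening in the sloping face, 112 mm wide (y) and 90 mm long up the slope; its upper edge is at x = -13 mm, z = 169 mm.
- flap (a joint): Orange flap closing the port, 108 x 89 x 3 mm, hinged along the port's upper edge, 4 mm behind the sloping face. 0 = shut; grows to 1.4 rad as pushed inward; cannot open outward. A light spring shuts it (0.5 to 1.2 N at its lower edge). With the scoop 50 degrees nose-down and its lip 75 mm past the sill, the flap rides on the rim at about 1.1 rad and 40 mm stay free under it for the spools.
- full_1_mid (a point): A full thread spool standing on end, 34 mm diameter, 50 mm tall, 40 g; point at its centre, 25 mm up. A bystander: it stays where it stands. Red thread, red disc on top.
- full_2_mid (a point): A full thread spool standing on end, 34 mm diameter, 50 mm tall, 40 g; point at its centre, 25 mm up. A bystander: it stays where it stands. Teal thread, teal disc on top.
- workbox: Open clear plastic workbox with sewing things in it, 120 mm (its x) by 240 mm (its y) by 85 mm high, 0.8 kg; origin at the centre of its underside. A bystander beyond the mat.
- gourd: White ceramic gourd, 104 mm across, 60 mm high, 0.3 kg; origin at the centre of its underside. A bystander beyond the spools.

How it is judged:
On the way, in this order (a step that is already met when the one before it is completed fails the run):
1. both loose empty spools are in the scoop with the other two, the scoop still on the mat (x of loose_1_mid in the frame of scoop between -0.072 and 0.062 m and y of loose_1_mid in the frame of scoop between -0.04 and 0.04 m and z of each of loose_1_mid, loose_2_mid, inside_1_mid, inside_2_mid in the frame of scoop below 0.045 m and x of loose_2_mid in the frame of scoop between -0.072 and 0.062 m and y of loose_2_mid in the frame of scoop between -0.04 and 0.04 m and x of inside_1_mid in the frame of scoop between -0.072 and 0.062 m and y of inside_1_mid in the frame of scoop between -0.04 and 0.04 m and x of inside_2_mid in the frame of scoop between -0.072 and 0.062 m and y of inside_2_mid in the frame of scoop between -0.04 and 0.04 m and x of scoop in the frame of mat between -0.11 and 0.11 m and y of scoop in the frame of mat between -0.15 and 0.15 m and z of scoop in the frame of mat below 0.008 m and angle between scoop's own z axis and vertical below 0.1 rad), for 0.2 s.
2. the flap is pressed in by the scoop, its lip inside the port (value of joint flap above 0.4 rad and x of scoop_lip in the frame of bin between -0.06 and 0.08 m and y of scoop_lip in the frame of bin between -0.056 and 0.056 m and z of scoop_lip in the frame of bin below 0.135 m), for 0.1 s.
3. all four empty spools are in the bin (x of loose_1_mid in the frame of bin between -0.09 and 0.09 m and y of loose_1_mid in the frame of bin between -0.08 and 0.08 m and z of each of loose_1_mid, loose_2_mid, inside_1_mid, inside_2_mid in the frame of bin below 0.06 m and x of loose_2_mid in the frame of bin between -0.09 and 0.09 m and y of loose_2_mid in the frame of bin between -0.08 and 0.08 m and x of inside_1_mid in the frame of bin between -0.09 and 0.09 m and y of inside_1_mid in the frame of bin between -0.08 and 0.08 m and x of inside_2_mid in the frame of bin between -0.09 and 0.09 m and y of inside_2_mid in the frame of bin between -0.08 and 0.08 m), for 0.2 s.
At the end, for the whole second after the job is handed in: All four bare spools are inside the bin, below 60 mm; the flap is shut (under 0.1 rad); the scoop stands level (within 0.1 rad) and still on the cutting mat, its origin over the mat and within 5 mm of its top; the robot touches nothing (all of step 3 and value of joint flap below 0.1 rad and x of scoop in the frame of mat between -0.11 and 0.11 m and y of scoop in the frame of mat between -0.15 and 0.15 m and z of scoop in the frame of mat below 0.008 m and angle between scoop's own z axis and vertical below 0.1 rad and linear speed of scoop below 0.02 m/s).
It fails at once if the flap is pushed with the fingers (contact force between the fingers and flap above 1 N).
It fails at once if a full spool is knocked or moved by more than 20 mm (distance of any of full_1_mid, full_2_mid from where it was at the start of the episode above 0.02 m).
It fails at once if the workbox or the gourd is moved by more than 20 mm (distance of any of workbox, gourd from where it was at the start of the episode above 0.02 m).
It also fails if it takes over 72 s, if anything falls off the work surface, if the arm or the gripper's body presses on something with over 40 N, if the wrist force passes 120 N, or if a joint passes its speed limit or range.

ROBOT

A 6-joint arm with a two-finger parallel gripper is mounted at the origin on the work surface. World frame = base frame: x ahead of the robot, y to its left, z up, the work surface at z = 0. Lengths are in m, angles in rad, forces in N, time in s.
With the tool pointing down it reaches from about 0.25 to 0.775 m from the base axis. Payload 8.9 kg.
Tool frame: the origin (TCP) lies between the finger pads; the fingertips stand 14 mm ahead of it and the grasp point (between the pads) lies 5 mm behind it; z points along the fingers, x is the direction in which the jaws open and shut, and the axes are right-handed (so a half turn about z gives the same grasp; the last joint's range is limited). The gripper opens to 85 mm and grips with 20 to 120 N. Pads are 22 mm wide; open, the fingers measure 114 mm over their backs; the gripper's body (76 mm by 85 mm) begins 54 mm behind the grasp point. The pads swing forward as they close: fully open they stand 13 mm farther back than shut.
Start: joints at [1.16, 0.291, -0.153, 1.127, 0, 1.431], TCP at [0.141, 0.506, 0.245] pointing down, gripper open.
Joint ranges: [-2.52, 2.52], [-0.91, 1.74], [-1.3, 1.37], [-1.96, 2.02], [-1.52, 1.47], [-3.14, 3.14]. Speed limits (rad/s): [2.22, 2.22, 2.79, 3.14, 3.14, 3.14].

INTERFACE

Orientations are given as a unit quaternion [x, y, z, w].
In Python, from rig import bot, vision, hand_in, finder gives the robot as it stands. The module is installed in compiled form; this text tells all that it offers.
- The arm moves only by the tool send_rows, never from a script. Its argument "series" is one flat list of numbers, 7 for each row, row after row: the shift along the tool's x, y, z in cm, then the turn, a rotation vector about the tool's x, y, z in degrees, then the gripper's target within -1 to 1 (shut at 1, half-way at 0, fully open at -1). In form: [tx, ty, tz, ax, ay, az, gripper, tx, ty, tz, ax, ay, az, gripper, ...]. A call has exactly 8 rows; each row is the pose to reach, as a shift and turn from the pose commanded when the call began, along the tool's axes at that moment; what a row does not reach only later rows make up. A row lasts 1/8 s, in which the tool goes at most 62.5 mm and 10.7 degrees, less where a joint would pass 70% of its speed; a pose out of reach is approached as far as the arm can. A call with a gripper value outside its range is refused whole. The fingers move at their own pace and stop on an object; "grip_force" is the grip in N (left out, the last holds). Time passes only in rows, so rows that repeat a pose let the fingers close, or fill a call up. It gives the time, the measured TCP pose, the force and the opening at its end, in the units of the state.
- bot.read_state(): the state, without advancing time (a new reading comes with each control period).
- vision.get_image(name): name is "side" or "top"; returns a dict with "frame" (480x640x3 uint8, red, green, blue), "range_z" (480x640 float32, m along the optical axis (not along the pixel's ray), 0 where there is no reading), "intrinsics" (3x3 intrinsics, pixels), "position" and "orientation" of the camera in the world. Camera axes: x right, y down, z forward; pixel columns grow to the right and rows downward; lengths in m; the calibration is good to about 2 mm. A picture is of the moment at which its call begins.
- hand_in(): hands the job in, once; it reports no verdict.
Trained networks look in a picture, given as the dict that the camera call returned (one of the last four; its "shot" number tells which), for a name from the list of things; names that differ only in an ending like _2 or _b are one class to them, and where a whole thing is asked for, a point or a joint stands for the part that bears it (a point fixed in the world has none). Each returns a list of dicts, best first, with "conf" (0 to 1); they miss things now and then, are a little off and sometimes report something else, mostly with a low value. They report only what shows in the picture. A call takes as long as a camera call.
- finder.cut_out(picture, label): "region" (480x640 bool, what is visible of it) and "point" ([column, row] in pixels, amid what is visible of it).
The state is a dict: "clock": time; "joints": joint angles; "joint_velocities": joint speeds; "tau": joint torques, N m; "tool_pos": TCP position; "orientation": TCP orientation; "force": force on the tool from outside, world axes, zero at the start; "wrist_torque": the same for the moment, N m; "opening": finger opening in m.
Only numpy, scipy, OpenCV 4.12 (cv2) and the standard library are available. Lean on these libraries where they do the work, as an engineer would, in place of code of your own. Each camera call takes 0.05 s, during which the arm holds its last target.

## Working session

There is one attempt and no reset: what is moved stays moved. The work goes in short steps, Python scripts to look and compute and a tool call to move; the robot and the scene stay as the last step left them, time stands still between calls to the robot, and variables do not carry over. Pictures are saved under pics/ and viewed, and the job is handed in when it is done.

Besides the shell and the picture viewer there is one more tool, called after "Emit:" by a JSON object that holds its "fn" and its "kwargs". send_rows: Moves the arm, as the interface text tells. Its arguments: {"type":"object","properties":{"series":{"type":"array"},"grip_force":{"type":"number"}},"required":["series"]}

```bash
mkdir -p pics; ls; python3 - <<'E'
from rig import bot,vision
import cv2,numpy as np
s=bot.read_state(); print(s)
for n in("side","top"):
    p=vision.get_image(n); cv2.imwrite(f"pics/{n}0.png",p["frame"][:,:,::-1]); print(n,p["intrinsics"],p["position"],p["orientation"],p.keys())
E
```

```text
pics
{'clock': 0.0, 'joints': array([ 1.15969851e+00,  2.91276323e-01, -1.54127866e-01,  1.12671268e+00,
        2.78570651e-05,  1.43151684e+00]), 'joint_velocities': array([-5.92528236e-04,  1.66453518e-03,  7.06070875e-04,  1.50354693e-04,
        6.76933368e-07,  4.69561556e-04]), 'tau': array([ 5.69568383e-04, -5.37137961e+01,  3.31375158e+01,  1.55934884e-02,
       -1.66225650e-04, -2.36977030e-05]), 'tool_pos': array([0.14075957, 0.50533647, 0.24473378]), 'orientation': array([ 7.96392778e-01,  6.04779387e-01, -5.82983071e-04,  3.10295709e-04]), 'force': array([ 0.55887044, -0.75426875, -0.53224785]), 'wrist_torque': array([-0.00614887, -0.01465207,  0.01102535]), 'opening': 0.08522929907372895}
side [[523.9804341    0.         302.434043  ]
 [  0.         523.9804341  252.61688257]
 [  0.           0.           1.        ]] [ 0.59073932 -0.64514318  0.84376996] [ 0.93862089 -0.02542764  0.00686565 -0.34394348] dict_keys(['frame', 'range_z', 'intrinsics', 'position', 'orientation', 'shot'])
top [[517.13923987   0.         317.27964793]
 [  0.         517.13923987 252.26117272]
 [  0.           0.           1.        ]] [ 0.47053713 -0.01794977  0.99437461] [-0.69691537  0.71340993 -0.04575025  0.05711529] dict_keys(['frame', 'range_z', 'intrinsics', 'position', 'orientation', 'shot'])
```

View pics/side0.png

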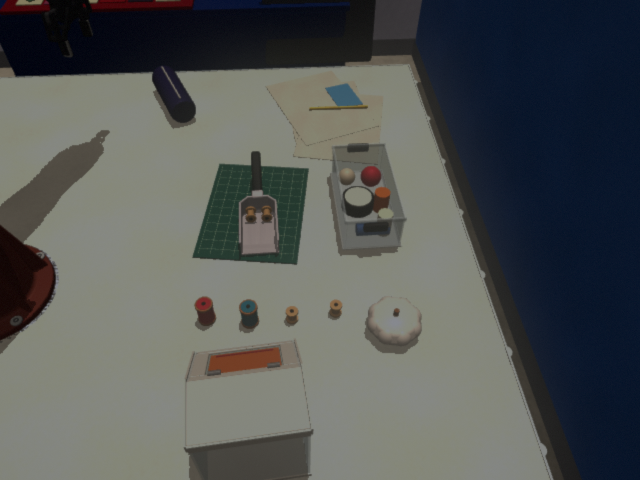

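View pics/top0.png

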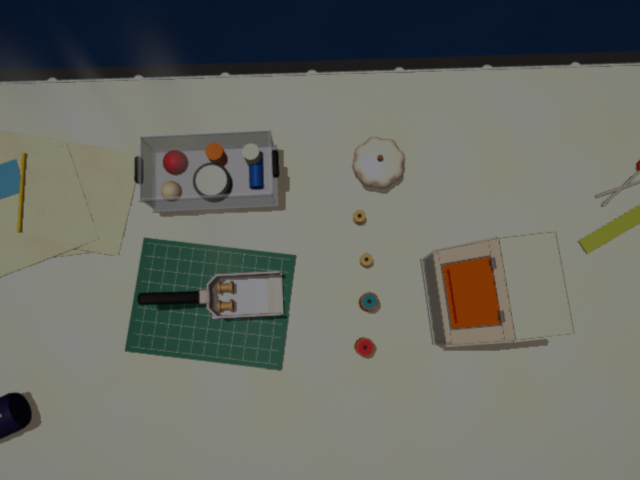

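The side view shows the scoop on the mat (260,225), loose spools at (292,314) and (336,307), full spools at (205,310) and (249,312), the gourd at (394,320), and the bin with its port facing the mat (247,360). In the top view the loose spools are at (360,217) and (366,260), and the scoop nose points towards the bin.

```bash
cat > h.py <<'E'
import numpy as np,cv2
from scipy.spatial.transform import Rotation as R
from rig import bot,vision,hand_in,finder
def cloud(p,m=None):
    K=p["intrinsics"];z=p["range_z"]
    if m is None: m=np.ones(z.shape,bool)
    v,u=np.nonzero(m&(z>0)); d=z[v,u]
    c=np.c_[(u-K[0,2])/K[0,0]*d,(v-K[1,2])/K[1,1]*d,d]
    return R.from_quat(p["orientation"]).apply(c)+p["position"]
def ray(p,uv,z):
    K=p["intrinsics"];r=R.from_quat(p["orientation"]).apply([(uv[0]-K[0,2])/K[0,0],(uv[1]-K[1,2])/K[1,1],1])
    return p["position"]+r*(z-p["position"][2])/r[2]
def proj(p,P):
    K=p["intrinsics"];c=R.from_quat(p["orientation"]).inv().apply(np.atleast_2d(P)-p["position"])
    return np.c_[c[:,0]/c[:,2]*K[0,0]+K[0,2],c[:,1]/c[:,2]*K[1,1]+K[1,2]]
E
python3 - <<'E'
from h import *
np.set_printoptions(precision=4,suppress=True)
P={n:vision.get_image(n) for n in("top","side")}
for lab in("loose_1_mid","inside_1_mid","full_1_mid","scoop","mat","bin","flap","workbox","gourd"):
    for n,p in P.items():
        for d in finder.cut_out(p,lab)[:5]:
            m=d["region"];c=cloud(p,m)
            if len(c)==0: print(lab,n,d["conf"],"empty");continue
            top=c[c[:,2]>np.percentile(c[:,2],95)-.004]
            b=(top[:,:2].min(0)+top[:,:2].max(0))/2
            r=cv2.minAreaRect(c[:,:2].astype(np.float32)*1000)
            print(lab,n,round(d["conf"],2),np.round(d["point"]),m.sum(),"zmax %.3f min %.3f"%(np.percentile(c[:,2],97),np.percentile(c[:,2],3)),"top",b,"rect",np.round(r[0]),np.round(r[1]),round(r[2],1))
E
```

```text
loose_1_mid top 0.73 [359. 216.] 170 zmax 0.033 min 0.001 top [ 0.6801 -0.0858] rect [684. -89.] [23. 33.] 62.3
loose_1_mid top 0.69 [236. 297.] 3952 zmax 0.076 min 0.005 top [0.5304 0.289 ] rect [534. 203.] [ 88. 280.] 2.4
loose_1_mid top 0.32 [200. 317.] 13734 zmax 0.009 min 0.002 top [0.5242 0.2023] rect [524. 202.] [300. 221.] 82.0
loose_1_mid side 0.66 [334. 307.] 175 zmax 0.029 min 0.001 top [ 0.6799 -0.0865] rect [680. -86.] [22. 21.] 73.2
inside_1_mid top 0.58 [224. 290.] 153 zmax 0.033 min 0.009 top [0.5501 0.1709] rect [549. 173.] [19. 33.] 4.1
inside_1_mid side 0.42 [264. 214.] 126 zmax 0.029 min 0.009 top [0.5498 0.1703] rect [548. 171.] [32. 20.] 89.5
full_1_mid top 0.66 [366. 346.] 289 zmax 0.056 min 0.007 top [ 0.4362 -0.0859] rect [436. -85.] [32. 32.] 50.8
full_1_mid top 0.28 [227. 305.] 158 zmax 0.033 min 0.012 top [0.516  0.1707] rect [517. 174.] [19. 34.] 3.6
full_1_mid side 0.84 [207. 309.] 474 zmax 0.052 min 0.001 top [ 0.4342 -0.0861] rect [439. -72.] [63. 33.] 69.9
full_1_mid side 0.4 [393. 320.] 2140 zmax 0.051 min 0.023 top [ 0.7852 -0.1276] rect [ 786. -120
[... 836 characters left out ...]
2829] rect [ 522. -256.] [107.  67.] 5.5
flap side 0.72 [244. 360.] 1208 zmax 0.156 min 0.111 top [ 0.5313 -0.2787] rect [ 517. -251.] [117.  74.] 4.9
flap side 0.71 [237. 210.] 6608 zmax 0.005 min -0.001 top [0.5217 0.2006] rect [521. 202.] [306. 223.] 82.0
workbox top 0.68 [208. 173.] 10784 zmax 0.088 min 0.003 top [0.771  0.1957] rect [770. 207.] [133. 288.] 2.3
workbox side 0.87 [369. 199.] 6550 zmax 0.085 min 0.001 top [0.7687 0.1935] rect [775. 244.] [369. 153.] 83.7
gourd top 0.82 [378. 162.] 2094 zmax 0.054 min 0.030 top [ 0.7846 -0.1257] rect [ 789. -128.] [100. 110.] 84.4
gourd side 0.71 [394. 324.] 2152 zmax 0.051 min 0.022 top [ 0.7852 -0.1276] rect [ 788. -120.] [121. 101.] 53.7
```

```bash
python3 - <<'E'
from h import *
np.set_printoptions(precision=4,suppress=True)
P={n:vision.get_image(n) for n in("top","side")}
from scipy.ndimage import label
for n,p in P.items():
    c=cloud(p)
    def near(x,y,r,z0,z1):
        return c[(np.hypot(c[:,0]-x,c[:,1]-y)<r)&(c[:,2]>z0)&(c[:,2]<z1)]
    for nm,uv,h,r in(("l1",None,.028,.02),):
        pass
    for nm,x,y,h in(("l1",.680,-.086,.028),("l2",.60,-.1,.028),("f1",.436,-.086,.05),("f2",.52,-.09,.05)):
        q=near(x,y,.035,h-.008,h+.006)
        (cx,cy),rr=cv2.minEnclosingCircle(q[:,:2].astype(np.float32)) if len(q) else ((0,0),0)
        print(n,nm,len(q),cx,cy,rr,q.mean(0) if len(q) else '',np.percentile(q[:,2],[5,50,95]) if len(q) else '')
    # roof
    for nm,x,y,r,z0,z1 in(("roof",.53,-.35,.2,.174,.195),("rim",.53,.165,.11,.041,.053),("handle",.53,.28,.11,.055,.09)):
        q=near(x,y,r,z0,z1); rc=cv2.minAreaRect(q[:,:2].astype(np.float32)*1000); print(n,nm,len(q),rc,np.median(q[:,2]))
        if nm!="roof":
            for a in np.arange(q[:,1].min(),q[:,1].max(),.015):
                s=q[(q[:,1]>=a)&(q[:,1]<a+.015)]
                if len(s): print("   y%.3f x %.4f..%.4f z %.4f n%d"%(a+.0075,s[:,0].min(),s[:,0].max(),np.median(s[:,2]),len(s)))
    q=near(.53,-.28,.15,.115,.17)
    u,s,vt=np.linalg.svd(q-q.mean(0),full_matrices=False); print(n,"slope normal",vt[2],q.mean(0),len(q),s)
E
python3 - <<'E'
import cv2
a=cv2.imread('pics/top0.png')
cv2.imwrite('pics/top0z.png',cv2.resize(a[190:360,190:590],(800,340),interpolation=cv2.INTER_CUBIC))
E
```

```text
top l1 118 0.6807825565338135 -0.08517447113990784 0.01213574968278408 [ 0.6801 -0.0856  0.03  ] [0.027  0.03   0.0332]
top l2 124 0.5964766144752502 -0.09525850415229797 0.011763368733227253 [ 0.5964 -0.0952  0.03  ] [0.0274 0.0301 0.0329]
top f1 277 0.4351723790168762 -0.08571163564920425 0.01688920520246029 [ 0.4351 -0.0855  0.052 ] [0.0493 0.052  0.0548]
top f2 263 0.517299473285675 -0.09616103023290634 0.01682945154607296 [ 0.5169 -0.0959  0.0521] [0.0494 0.0521 0.0547]
top roof 7397 ((529.31201171875, -338.84375), (166.7499542236328, 111.33422088623047), 5.620842456817627) 0.18455993598140086
top rim 589 ((534.3055419921875, 153.3121337890625), (82.20747375488281, 175.57186889648438), 1.642627239227295) 0.04960611490868072
   y0.072 x 0.4958..0.5765 z 0.0492 n46
   y0.087 x 0.4961..0.5771 z 0.0491 n44
   y0.102 x 0.4948..0.5756 z 0.0492 n43
   y0.117 x 0.4949..0.5757 z 0.0494 n50
   y0.132 x 0.4938..0.5760 z 0.0493 n39
   y0.147 x 0.4938..0.5749 z 0.0490 n48
   y0.162 x 0.4942..0.5752 z 0.0495 n39
   y0.177 x 0.4927..0.5738 z 0.0491 n50
   y0.192 x 0.4967..0.5696 z 0.0498 n122

[... 1768 characters left out ...]
x 0.4965..0.5728 z 0.0451 n69
   y0.205 x 0.5095..0.5598 z 0.0482 n86
   y0.220 x 0.5201..0.5407 z 0.0505 n39
   y0.235 x 0.5201..0.5406 z 0.0517 n19
   y0.250 x 0.5204..0.5384 z 0.0523 n2
side handle 300 ((529.78857421875, 267.5793762207031), (22.10228157043457, 95.47705841064453), 1.4865509271621704) 0.0657148635016016
   y0.227 x 0.5231..0.5364 z 0.0555 n11
   y0.242 x 0.5207..0.5411 z 0.0572 n48
   y0.257 x 0.5206..0.5411 z 0.0607 n55
   y0.272 x 0.5184..0.5409 z 0.0656 n58
   y0.287 x 0.5184..0.5396 z 0.0698 n56
   y0.302 x 0.5188..0.5398 z 0.0737 n58
   y0.317 x 0.5215..0.5376 z 0.0762 n14
side slope normal [-0.0017  0.0418  0.9991] [ 0.5245 -0.3151  0.1396] 3490 [4.0351 2.8567 0.8759]
```

View pics/top0z.png

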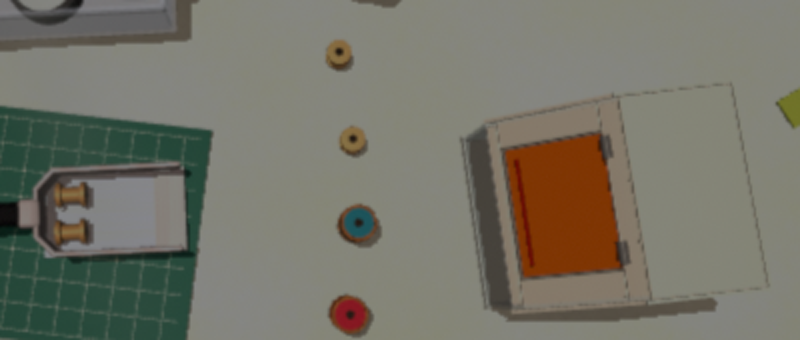

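The crop confirms the layout: inside spools near (70,195) and (70,230), scoop nose at x≈185, flap centred near (565,205), bin yawed a few degrees. I'll pin down the bin pose next.

```bash
python3 - <<'E'
from h import *
np.set_printoptions(precision=4,suppress=True)
from scipy.optimize import least_squares
for n,bz in(("top",.002),("side",-.0012)):
    p=vision.get_image(n)
    d=[d for d in finder.cut_out(p,"flap")][0]; m=d["region"]
    c=cloud(p,cv2.erode(m.astype(np.uint8),np.ones((3,3)))>0); c[:,2]-=bz
    # flap plane fit with 40deg slope: unknown yaw, offset
    def f(q): 
        ex=np.array([np.cos(q[0]),np.sin(q[0])]); t=np.deg2rad(40)
        return -(c[:,:2]@ex-q[1])*np.sin(t)+c[:,2]*np.cos(t)
    r=least_squares(lambda q:f(q),[-1.48,.1],loss="soft_l1",f_scale=.003)
    # face: plane thru x=-.09,z=.105 ; flap top surface 4mm below (perp)
    s,t=np.sin(np.deg2rad(40)),np.cos(np.deg2rad(40))
    x0=r.x[1] # at z=0, along ex ; face: -(x+.09)s+(z-.105)c=0 ->x at z=0 = -.09-.105c/s ; flap +.004/s
    ox=x0-(-.09-.105*t/s+.004/s)
    print(n,d["conf"],"yaw",np.rad2deg(r.x[0]),"bin origin along ex",ox, "res",np.std(f(r.x)))
    rc=cv2.minAreaRect(c[:,:2].astype(np.float32)*1000);print("flap rect",rc)
    fr=p["frame"].astype(int); om=(fr[:,:,0]>140)&(fr[:,:,1]<90)&(fr[:,:,2]<50); 
    om[:, :350 if n=="top" else 0]=0
    k,l,st,ct=cv2.connectedComponentsWithStats(om.astype(np.uint8)); j=1+np.argmax(st[1:,4])
    print("orange",st[j],ct[j]); c2=cloud(p,l==j);rc=cv2.minAreaRect(c2[:,:2].astype(np.float32)*1000);print(rc,c2[:,2].min(),c2[:,2].max())
    c3=cloud(p);c3[:,2]-=bz;q=c3[(abs(c3[:,2]-.182)<.004)&(abs(c3[:,0]-.53)<.15)&(c3[:,1]<-.2)]
    yaw=np.deg2rad(-84.8);e=np.array([np.cos(yaw),np.sin(yaw)]);g=np.array([-e[1],e[0]])
    a,b=q[:,:2]@e,q[:,:2]@g;print("roof ex",np.percentile(a,[.5,99.5]),"ey",np.percentile(b,[.5,99.5]),"ey center",np.percentile(b,[.5,99.5]).mean(),cv2.minAreaRect(q[:,:2].astype(np.float32)*1000))
E
```

```text
top 0.56 yaw -84.85883150176377 bin origin along ex 0.34706418072588685 res 0.0014326265868213853
flap rect ((520.906494140625, -256.20849609375), (105.32312774658203, 63.92240905761719), 4.848042011260986)Traceback (most recent call last):
  File "<stdin>", line 21, in <module>
    return _wrapfunc(a, 'argmax', axis=axis, out=out, **kwds)
    return bound(*args, **kwds)
ValueError: attempt to get argmax of an empty sequence
```

```bash
python3 - <<'E'
from h import *
np.set_printoptions(precision=4,suppress=True)
from scipy.optimize import least_squares
yaw=np.deg2rad(-84.85);e=np.array([np.cos(yaw),np.sin(yaw)]);g=np.array([-e[1],e[0]])
for n,bz in(("top",.002),("side",-.0012)):
    p=vision.get_image(n)
    d=[d for d in finder.cut_out(p,"flap")][0]; m=d["region"]
    c=cloud(p,m); c[:,2]-=bz
    c=c[(c[:,2]>.1)&(c[:,1]<-.1)]
    a,b=c[:,:2]@e,c[:,:2]@g; print(n,"flap ex",np.percentile(a,[1,99]),"ey",np.percentile(b,[1,99]),np.percentile(b,[1,99]).mean())
    t=np.deg2rad(40);v=-a*np.sin(t)+c[:,2]*np.cos(t);s,t=np.sin(t),np.cos(t)
    x0=-np.median(v)/s; print("origin ex from flap plane",x0-(-.09-.105*t/s+.004/s))
    c3=cloud(p);c3[:,2]-=bz;q=c3[(abs(c3[:,2]-.182)<.004)&(abs(c3[:,0]-.53)<.15)&(c3[:,1]<-.2)]
    a,b=q[:,:2]@e,q[:,:2]@g;print("roof ex",np.percentile(a,[.5,99.5]),"ey",np.percentile(b,[.5,99.5]),"ey center",np.percentile(b,[.5,99.5]).mean(),cv2.minAreaRect(q[:,:2].astype(np.float32)*1000))
E
```

```text
top flap ex [0.2697 0.3338] ey [0.4442 0.5494] 0.49675996220029994
origin ex from flap plane 0.34717887256627483
roof ex [0.3415 0.4388] ey [0.4146 0.579 ] ey center 0.4968179777115791 ((529.5442504882812, -340.3417663574219), (166.16029357910156, 107.98966217041016), 5.067855358123779)Traceback (most recent call last):
  File "<stdin>", line 7, in <module>
IndexError: list index out of range
```

```bash
cat >> h.py <<'E'
def Rt(az,lean=0):  # tool x at azimuth az deg, z down; then turned about own x by lean deg
    a=np.deg2rad(az);x=np.array([np.cos(a),np.sin(a),0]);z=np.array([0,0,-1.]);y=np.cross(z,x)
    return R.from_matrix(np.c_[x,y,z])*R.from_rotvec([np.deg2rad(lean),0,0])
def rel(targets,ref=None):
    s=bot.read_state()
    p0,R0=(s["tool_pos"],R.from_quat(s["orientation"])) if ref is None else ref
    for p,r in targets:
        t=R0.inv().apply(np.array(p)-p0)*100; w=(R0.inv()*r).as_rotvec(degrees=True)
        print("t",np.round(t,2).tolist(),"w",np.round(w,1).tolist(),"|t| %.1f |w| %.1f"%(np.linalg.norm(t),np.linalg.norm(w)))
EO=np.array([.5342,.1268,.003]);EX=np.array([.026,-.99966,0]);EY=np.array([.99966,.026,0])
L1=np.array([.680,-.0858]);L2=np.array([.5957,-.0956])
E
python3 - <<'E'
from h import *
rel([((*L2,.10),Rt(91.5))])
E
```

```text
t [-45.71, 59.95, 14.53] w [-0.0, 0.0, -17.1] |t| 76.8 |w| 17.1
```

Emit:
{"fn": "send_rows", "kwargs": {"series": [-1.7,2.2,0.5,0,0,-1,-1,-4.8,6.3,1.5,0,0,-2,-1,-8.2,10.8,2.6,0,0,-4,-1,-11.6,15.3,3.7,0,0,-6,-1,-15,19.8,4.8,0,0,-8,-1,-18.5,24.3,5.9,0,0,-10,-1,-22,28.8,7,0,0,-12,-1,-25.4,33.3,8.1,0,0,-14,-1], "grip_force": 40}}

```text
clock: 2.5
tool_pos: [0.3946, 0.17, 0.1643]
orientation: [0.716, 0.698, 0.0, 0.0]
force: [0.8, 0.5, -0.2]
opening: 0.0856
```

```bash
python3 - <<'E'
from h import *
s=bot.read_state();print(s["clock"],s["tool_pos"],s["joints"],s["force"])
rel([((*L2,.06),Rt(91.5)),((*L2,.018),Rt(91.5))])
E
```

```text
2.5 [0.39462954 0.17003738 0.16426962] [ 2.36314970e-01  1.80551227e-01 -5.28931969e-01  8.60297180e-01
  6.54226592e-05  2.62684707e-01] [ 0.76533042  0.50626134 -0.20901711]
t [-26.03, 20.79, 10.44] w [0.1, -0.0, -3.0] |t| 34.9 |w| 3.0
t [-26.03, 20.79, 14.64] w [0.1, -0.0, -3.0] |t| 36.4 |w| 3.0
```

Emit:
{"fn": "send_rows", "kwargs": {"series": [-4.5,3.6,1.5,0,0,-1,-1,-9,7.2,3.2,0,0,-2,-1,-13.5,10.8,5,0,0,-3,-1,-18,14.4,7,0,0,-3,-1,-22.5,18,8.5,0,0,-3,-1,-26,20.8,9.5,0,0,-3,-1,-26,20.8,11,0,0,-3,-1,-26,20.8,12,0,0,-3,-1]}}

```text
clock: 3.5
tool_pos: [0.5932, -0.0934, 0.0431]
orientation: [0.698, 0.716, -0.0, -0.001]
force: [0.5, -0.2, 0.8]
opening: 0.0852
```

```bash
python3 - <<'E'
from h import *
s=bot.read_state();print(s["clock"],s["tool_pos"],s["joints"],s["force"])
rel([((*L2,.018),Rt(91.5))])
E
```

```text
3.5 [ 0.59323978 -0.09344623  0.04311825] [-2.78045730e-01  6.09746403e-01 -2.17650920e-01  7.45364024e-01
  2.36595401e-04 -3.02760242e-01] [ 0.54589204 -0.19301118  0.82013742]
t [-0.22, 0.25, 2.51] w [-0.1, -0.0, -0.1] |t| 2.5 |w| 0.1
```

Emit:
{"fn": "send_rows", "kwargs": {"series": [-0.2,0.2,0.5,0,0,0,-1,-0.2,0.2,1.2,0,0,0,-1,-0.2,0.2,1.9,0,0,0,-1,-0.2,0.2,2.5,0,0,0,-1,-0.2,0.2,2.5,0,0,0,0.2,-0.2,0.2,2.5,0,0,0,0.9,-0.2,0.2,2.5,0,0,0,0.9,-0.2,0.2,2.5,0,0,0,0.9]}}

```text
clock: 4.5
tool_pos: [0.5966, -0.096, 0.0197]
orientation: [0.698, 0.716, 0.0, 0.0]
force: [-0.4, 0.0, 2.8]
opening: 0.0217
```

```bash
python3 - <<'E'
from h import *
s=bot.read_state();print(s["clock"],s["tool_pos"],s["opening"],s["force"])
rel([((*L2,.018),Rt(91.5)),((*L2,.12),Rt(91.5))])
p=vision.get_image("side");cv2.imwrite("pics/s1.png",cv2.resize(p["frame"][180:380,180:430,::-1],(750,600)))
E
```

```text
4.5 [ 0.59663723 -0.0959643   0.01967638] 0.02167274575273252 [-0.36300623  0.00350957  2.80832954]
t [0.04, -0.09, 0.17] w [0.0, 0.0, -0.1] |t| 0.2 |w| 0.1
t [0.04, -0.09, -10.03] w [0.0, 0.0, -0.1] |t| 10.0 |w| 0.1
```

View pics/s1.png

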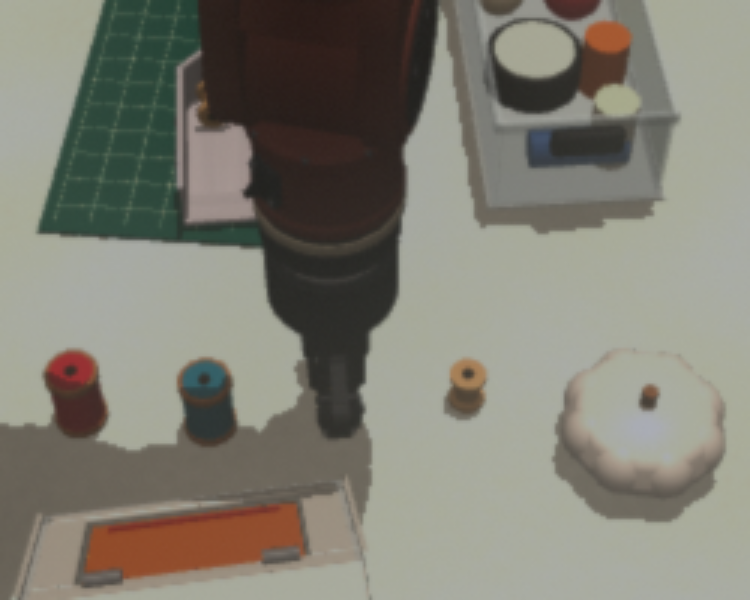

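Emit:
{"fn": "send_rows", "kwargs": {"series": [0,0,-1,0,0,0,0.9,0,0,-4,0,0,0,0.9,1,-0.3,-7,0,0,0,0.9,4.5,-1.6,-8,0,0,0,0.9,9.5,-3.3,-8,0,0,0,0.9,14.5,-5,-8,0,0,0,0.9,18.5,-6.5,-8,0,0,0,0.9,21.2,-7.5,-7.5,0,0,0,0.9]}}

```text
clock: 5.55
tool_pos: [0.5156, 0.1159, 0.0953]
orientation: [0.698, 0.716, 0.0, 0.0]
force: [0.5, -0.6, -0.0]
opening: 0.0212
```

```bash
python3 - <<'E'
from h import *
s=bot.read_state();print(s["clock"],s["tool_pos"],s["opening"],s["force"])
rel([((.5165,.1143,.0265),Rt(91.5))])
p=vision.get_image("side");cv2.imwrite("pics/s2.png",cv2.resize(p["frame"][130:330,180:430,::-1],(750,600)))
E
```

```text
5.55 [0.51561466 0.11588954 0.09525308] 0.021221365731834335 [ 0.54528927 -0.64222741 -0.04884593]
t [-0.16, 0.08, 6.88] w [0.1, -0.0, -0.0] |t| 6.9 |w| 0.1
```

View pics/s2.png

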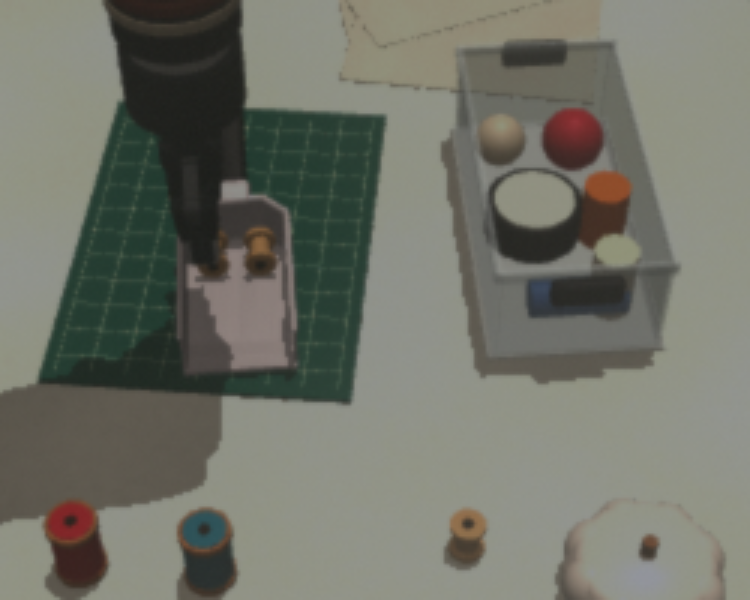

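The spool has left the table and is held above the scoop's near side; the fingers end near (210,265). Lowering and releasing it next.

Emit:
{"fn": "send_rows", "kwargs": {"series": [-0.1,0,1.5,0,0,0,0.9,-0.1,0,4,0,0,0,0.9,-0.1,0,5.8,0,0,0,0.9,-0.1,0,6.7,0,0,0,0.9,-0.1,0,6.8,0,0,0,0.9,-0.1,0,6.8,0,0,0,0.15,-0.1,0,6.8,0,0,0,0.15,-0.1,0,6,0,0,0,0.15]}}

```text
clock: 6.6
tool_pos: [0.5158, 0.1131, 0.0344]
orientation: [0.698, 0.716, -0.0, -0.0]
force: [-0.0, -0.2, 0.5]
opening: 0.0365
```

```bash
python3 - <<'E'
from h import *
s=bot.read_state();print(s["clock"],s["tool_pos"],s["opening"],s["force"])
rel([((.5165,.1143,.095),Rt(91.5)),((*L1,.06),Rt(91.5)),((*L1,.019),Rt(91.5))])
E
```

```text
6.6 [0.5158311  0.11310911 0.03443763] 0.03650668289194059 [-0.0263917  -0.22107723  0.53550614]
t [0.12, 0.07, -6.06] w [-0.0, 0.0, -0.1] |t| 6.1 |w| 0.1
t [-20.29, 15.91, -2.57] w [-0.0, 0.0, -0.1] |t| 25.9 |w| 0.1
t [-20.29, 15.92, 1.53] w [-0.0, 0.0, -0.1] |t| 25.8 |w| 0.1
```

Emit:
{"fn": "send_rows", "kwargs": {"series": [0,0,-2,0,0,0,0.15,0,0,-5,0,0,0,0.1,-2.5,2,-6,0,0,0,-0.4,-7,5.5,-6,0,0,0,-0.4,-11.7,9.2,-6,0,0,0,-0.4,-16.3,12.8,-5.5,0,0,0,-0.4,-20.3,15.9,-4,0,0,0,-0.4,-20.3,15.9,-2.5,0,0,0,-0.4]}}

```text
clock: 7.6
tool_pos: [0.6823, -0.0893, 0.0593]
orientation: [0.699, 0.715, 0.0, 0.001]
force: [1.2, 0.5, -0.0]
opening: 0.0596
```

```bash
python3 - <<'E'
from h import *
s=bot.read_state();print(s["clock"],s["tool_pos"],s["opening"],s["force"])
rel([((*L1,.019),Rt(91.5))])
p=vision.get_image("top");cv2.imwrite("pics/t3.png",cv2.resize(p["frame"][230:350,120:320,::-1],(800,480)))
E
```

```text
7.6 [ 0.68229303 -0.08925674  0.05933218] 0.059641548090336234 [ 1.17737526  0.52070009 -0.0090134 ]
t [0.36, -0.23, 4.03] w [0.1, 0.1, -0.3] |t| 4.1 |w| 0.3
```

View pics/t3.png

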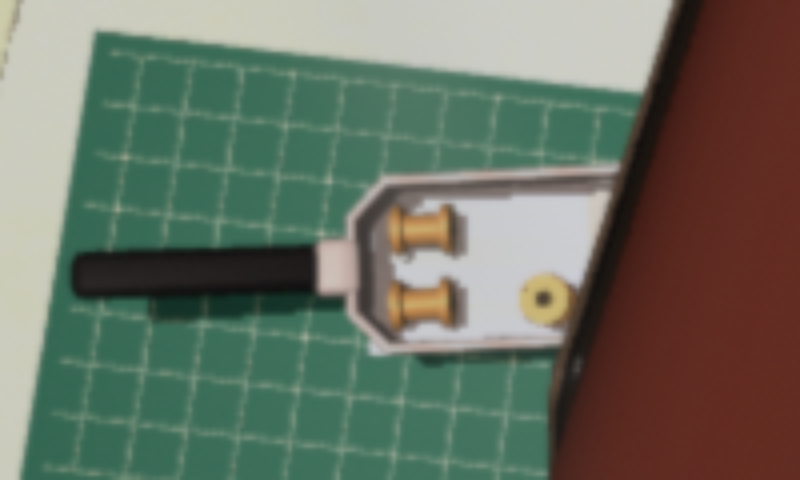

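The picture shows the first spool standing in the scoop at (545,300), beside the two lying ones. Now the second one.

Emit:
{"fn": "send_rows", "kwargs": {"series": [0.2,-0.1,1,0,0,0,-0.4,0.2,-0.1,2,0,0,0,-0.4,0.2,-0.1,3,0,0,0,-0.4,0.2,-0.1,3.9,0,0,0,-0.4,0.2,-0.1,4,0,0,0,-0.4,0.2,-0.1,4,0,0,0,0.9,0.2,-0.1,4,0,0,0,0.9,0.2,-0.1,4,0,0,0,0.9]}}

```text
clock: 8.65
tool_pos: [0.6794, -0.084, 0.0199]
orientation: [0.698, 0.716, 0.0, 0.0]
force: [0.2, -0.8, 2.0]
opening: 0.0217
```

```bash
python3 - <<'E'
from h import *
s=bot.read_state();print(s["clock"],s["tool_pos"],s["opening"],s["force"])
rel([((*L1,.019),Rt(91.5)),((.5525,.1153,.0265),Rt(91.5))])
E
```

```text
8.65 [ 0.67944595 -0.08398184  0.01985563] 0.021678880481005178 [ 0.22879177 -0.77864988  2.04758187]
t [-0.18, 0.05, 0.09] w [0.0, 0.0, -0.1] |t| 0.2 |w| 0.1
t [20.24, -12.2, -0.68] w [0.0, 0.0, -0.1] |t| 23.6 |w| 0.1
```

Emit:
{"fn": "send_rows", "kwargs": {"series": [0,0,-1,0,0,0,0.9,0,0,-4,0,0,0,0.9,1,-0.5,-7,0,0,0,0.9,4.5,-2.7,-8,0,0,0,0.9,9.5,-5.7,-8,0,0,0,0.9,14.2,-8.5,-8,0,0,0,0.9,18.2,-11,-8,0,0,0,0.9,20.2,-12.2,-7.5,0,0,0,0.9]}}

```text
clock: 9.65
tool_pos: [0.5512, 0.1169, 0.0952]
orientation: [0.698, 0.716, 0.0, 0.0]
force: [1.0, -0.6, 0.6]
opening: 0.0218
```

```bash
python3 - <<'E'
from h import *
s=bot.read_state();print(s["clock"],s["tool_pos"],s["opening"],s["force"])
rel([((.5525,.1153,.0265),Rt(91.5))])
E
```

```text
9.65 [0.55118859 0.11685718 0.09523124] 0.021779512935723524 [ 1.02876571 -0.62478903  0.63302882]
t [-0.16, 0.12, 6.87] w [0.1, -0.0, 0.0] |t| 6.9 |w| 0.1
```

Emit:
{"fn": "send_rows", "kwargs": {"series": [0,0.1,1.5,0,0,0,0.9,0,0.1,4,0,0,0,0.9,0,0.1,5.8,0,0,0,0.9,0,0.1,6.7,0,0,0,0.9,0,0.1,6.8,0,0,0,0.9,0,0.1,6.8,0,0,0,0.15,0,0.1,6.8,0,0,0,0.15,0,0.1,6,0,0,0,0.15]}}

```text
clock: 10.65
tool_pos: [0.5528, 0.115, 0.0344]
orientation: [0.698, 0.716, -0.0, -0.0]
force: [-0.5, -0.2, -0.2]
opening: 0.0364
```

```bash
python3 - <<'E'
from h import *
s=bot.read_state();print(s["clock"],s["tool_pos"],s["opening"],s["force"])
G=EO-.118*EX+[0,0,.049]; print(G)
# grasp point 5mm behind TCP; lean -15: tool z points toward nose?
for l in(-15,15):
    r=Rt(1.5,l); print(l,"z",r.apply([0,0,1]))
r=Rt(1.5,15) 
for l in (-15,15):
    r=Rt(1.5,l); rel([(G+.005*r.apply([0,0,1])+[0,0,.08],r),(G+.005*r.apply([0,0,1]),r)])
E
```

```text
10.65 [0.55280893 0.11501946 0.03443228] 0.03637114243394703 [-0.54472615 -0.2377053  -0.16721431]
[0.531132   0.24475988 0.052     ]
-15 z [ 0.00677509 -0.25873035 -0.96592583]
15 z [-0.00677509  0.25873035 -0.96592583]
t [12.89, -1.85, -9.27] w [-11.8, -11.7, 89.4] |t| 16.0 |w| 90.9
t [12.89, -1.84, -1.27] w [-11.8, -11.7, 89.4] |t| 13.1 |w| 90.9
t [13.15, -1.85, -9.27] w [11.8, 11.8, 89.4] |t| 16.2 |w| 90.9
t [13.15, -1.85, -1.27] w [11.8, 11.8, 89.4] |t| 13.3 |w| 90.9
```

Emit:
{"fn": "send_rows", "kwargs": {"series": [0,0,-3,0,0,0,0.15,0,0,-6.5,0,0,0,0.15,0.5,0,-8.5,-1,-1,9,-0.1,2,-0.3,-9.3,-2.5,-2.5,19,-0.3,4,-0.6,-9.3,-4,-4,29,-0.3,6,-0.8,-9.3,-5,-5,39,-0.3,8,-1.1,-9.3,-6.5,-6.5,49,-0.3,10,-1.4,-9.3,-8,-8,59,-0.3]}}

```text
clock: 11.65
tool_pos: [0.5366, 0.2154, 0.1283]
orientation: [0.957, 0.274, 0.002, 0.095]
force: [0.6, 0.7, -0.4]
opening: 0.0553
```

```bash
cat >> h.py <<'E'
G=EO-.118*EX+[0,0,.049]
def grip(lean,up=0,az=1.5):
    r=Rt(az,lean); return (G+.005*r.apply([0,0,1])+[0,0,up],r)
E
python3 - <<'E'
from h import *
s=bot.read_state();print(s["clock"],s["tool_pos"],s["opening"],s["force"],s["joints"])
rel([grip(-15,.05),grip(-15)])
p=vision.get_image("top");cv2.imwrite("pics/t4.png",cv2.resize(p["frame"][230:350,120:320,::-1],(800,480)))
E
```

```text
11.65 [0.53655562 0.21543992 0.12828537] 0.055269372624847136 [ 0.5686001   0.74638788 -0.382519  ] [ 0.35677135  0.49901097 -0.1737321   0.90930914 -0.18958171  1.37165203]
t [1.16, -3.18, 2.52] w [-3.6, -4.0, 30.0] |t| 4.2 |w| 30.5
t [1.4, -4.09, 7.43] w [-3.6, -4.0, 30.0] |t| 8.6 |w| 30.5
```

View pics/t4.png

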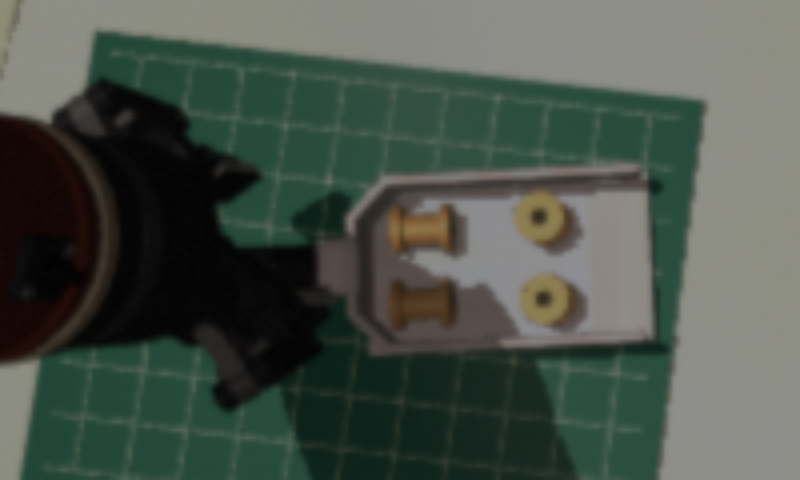

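The picture shows all four spools in the scoop: two lying at (420,228) and (420,302), two standing at (540,217) and (545,300). The scoop is unmoved. Next is the handle.

Emit:
{"fn": "send_rows", "kwargs": {"series": [0.3,-1,0.5,-1,-1.3,9,-0.3,0.8,-2,1.5,-2.3,-2.6,19,-0.3,1.1,-3,2.3,-3.3,-3.8,28,-0.3,1.2,-3.2,2.5,-3.6,-4,30,-0.3,1.2,-3.2,2.5,-3.6,-4,30,-0.3,1.2,-3.2,2.5,-3.6,-4,30,-0.3,1.3,-3.4,3.7,-3.6,-4,30,-0.3,1.3,-3.6,4.8,-3.6,-4,30,-0.3]}}

```text
clock: 12.7
tool_pos: [0.5311, 0.2426, 0.0722]
orientation: [0.991, 0.016, 0.001, 0.13]
force: [-0.8, 0.0, 0.3]
opening: 0.0555
```

```bash
python3 - <<'E'
from h import *
s=bot.read_state();print(s["clock"],s["tool_pos"],s["opening"],s["force"],s["joints"])
rel([grip(-15,.02),grip(-15)])
E
```

```text
12.7 [0.53110405 0.24258771 0.07220391] 0.055503051676420834 [-0.79803965  0.0068954   0.31841549] [ 0.42925677  0.63784288 -0.10586838  0.93170854 -0.2389244   1.98019999]
t [0.01, -0.21, 0.46] w [-0.1, 0.0, 0.4] |t| 0.5 |w| 0.4
t [0.01, -0.73, 2.4] w [-0.1, 0.0, 0.4] |t| 2.5 |w| 0.4
```

Emit:
{"fn": "send_rows", "kwargs": {"series": [0,-0.4,1,0,0,0.4,-0.3,0,-0.7,2,0,0,0.4,-0.3,0,-0.7,2.4,0,0,0.4,-0.3,0,-0.7,2.4,0,0,0.4,-0.3,0,-0.7,2.4,0,0,0.4,0.2,0,-0.7,2.4,0,0,0.4,1,0,-0.7,2.4,0,0,0.4,1,0,-0.7,2.4,0,0,0.4,1], "grip_force": 100}}

```text
clock: 13.7
tool_pos: [0.5315, 0.2436, 0.0485]
orientation: [0.991, 0.013, 0.002, 0.13]
force: [-1.5, 0.8, 7.1]
opening: 0.0209
```

```bash
python3 - <<'E'
from h import *
s=bot.read_state();print(s["clock"],s["tool_pos"],s["opening"],s["force"],s["joints"])
rel([grip(-15,.0)])
BO=np.array([.5254,-.3015,0]);yaw=np.deg2rad(-84.85);BX=np.array([np.cos(yaw),np.sin(yaw),0]);BY=np.array([-BX[1],BX[0],0])
Rs0=R.from_matrix(np.c_[EX,EY,[0,0,1.]])
# tool-in-scoop
Rt0=R.from_quat(s["orientation"]); pts=Rs0.inv().apply(s["tool_pos"]-EO); print("tcp in scoop",pts*1000)
RST=Rs0.inv()*Rt0; print(RST.as_euler("xyz",degrees=True))
import pickle; pickle.dump((pts,RST.as_quat()),open("grasp.pkl","wb"))
E
cat >> h.py <<'E'
BO=np.array([.5254,-.3015,0]);_y=np.deg2rad(-84.85);BX=np.array([np.cos(_y),np.sin(_y),0]);BY=np.array([-BX[1],BX[0],0])
RB=R.from_matrix(np.c_[BX,BY,[0,0,1.]])
import pickle
def tcp_for(lipx,lipz,down,lipy=0,Rw=None):
    """tool pose for lip at bin-frame (lipx,lipy,lipz) m, nose-down deg"""
    pts,q=pickle.load(open("grasp.pkl","rb"));RST=R.from_quat(q)
    Rs=RB*R.from_rotvec([0,np.deg2rad(down),0])
    lip=BO+RB.apply([lipx,lipy,lipz]); o=lip-Rs.apply([.0625,0,.0075])
    return o+Rs.apply(pts),Rs*RST
E
```

```text
13.7 [0.53145557 0.24361628 0.0485392 ] 0.020865552026144187 [-1.45026171  0.7878942   7.05359986] [ 0.43061943  0.66524198 -0.12600773  0.88343342 -0.23894998  1.98861193]
t [-0.03, -0.02, 0.14] w [-0.1, -0.0, -0.1] |t| 0.1 |w| 0.1
tcp in scoop [-116.84814429    0.29395005   45.53920227]
[ 1.65093990e+02 -4.24112305e-02  8.99643694e+01]
```

```bash
python3 - <<'E'
from h import *
p,r=grip(-15); 
s=bot.read_state(); p0=s["tool_pos"];r0=R.from_quat(s["orientation"])
rel([(p0+[0,0,.125],r0),tcp_for(-.13,.128,-3)])
for a in[(-.13,.128,-3),(-.10,.126,0),(-.05,.124,0),(-.03,.11,15),(-.01,.055,50)]: q=tcp_for(*a); print(a,q[0],q[1].apply([0,0,1]))
E
```

```text
t [0.01, 3.22, -12.08] w [0.0, 0.0, 0.0] |t| 12.5 |w| 0.0
t [-3.96, 25.42, -4.42] w [-3.0, 1.0, -3.5] |t| 26.1 |w| 4.7
(-0.13, 0.128, -3) [0.49776796 0.00836371 0.15660071] [ 0.02815149 -0.3061658  -0.95156187]
(-0.1, 0.126, 0) [ 0.5006175  -0.02325317  0.1640392 ] [ 0.02364337 -0.25614628 -0.96634884]
(-0.05, 0.124, 0) [ 0.50510568 -0.07305132  0.1620392 ] [ 0.02364337 -0.25614628 -0.96634884]
(-0.03, 0.11, 15) [ 0.50833325 -0.10886258  0.19316176] [ 4.05887697e-04  1.68320762e-03 -9.99998501e-01]
(-0.01, 0.055, 50) [ 0.51706263 -0.20571869  0.21683978] [-0.05105363  0.57264793 -0.81821016]
```

Emit:
{"fn": "send_rows", "kwargs": {"series": [0,0.2,-0.8,0,0,0,1,0,0.6,-2.5,0,0,0,1,0,1.2,-4.5,-0.5,0,0,1,0,1.8,-6.7,-1,0,0,1,0,2.3,-8.7,-1.5,0,0,1,0,2.7,-10.2,-2,0,0,1,0,3.1,-11.5,-2,0,0,1,0,3.3,-12,-2,0,0,1]}}

```text
clock: 14.7
tool_pos: [0.5315, 0.2425, 0.1737]
orientation: [0.989, 0.012, 0.002, 0.147]
force: [0.0, 0.1, -2.5]
opening: 0.0205
```

```bash
python3 - <<'E'
from h import *
s=bot.read_state();print(s["clock"],s["tool_pos"],s["opening"],s["force"],s["joints"])
rel([tcp_for(-.13,.128,-3)])
for n in("side","top"):
    p=vision.get_image(n);cv2.imwrite(f"pics/{n}5.png",p["frame"][:,:,::-1])
a,b=cv2.imread("pics/side5.png")[80:400,120:440],cv2.imread("pics/top5.png")[150:390,80:400]
cv2.imwrite("pics/m5.png",np.vstack([cv2.resize(a,(400,300)),cv2.resize(b,(400,300))]))
E
```

```text
14.7 [0.53150599 0.24253437 0.17367494] 0.020510762488377746 [ 0.04150572  0.07899372 -2.5454735 ] [ 0.44429753  0.56093833  0.03785694  1.16963548 -0.26892825  2.00651588]
t [-3.97, 21.82, 8.4] w [-1.0, 1.1, -3.5] |t| 23.7 |w| 3.8
```

View pics/m5.png

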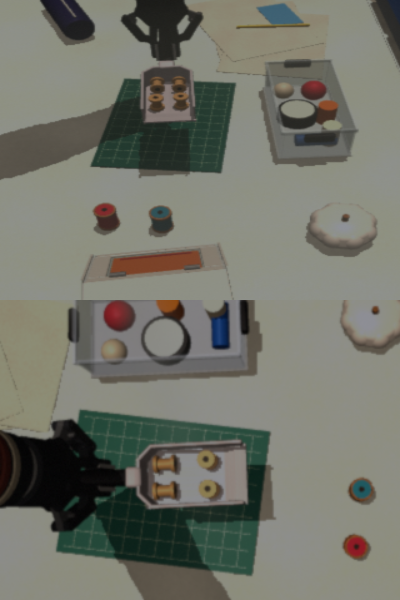

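The scoop is lifted about level with all four spools in it (side view, around (165,95)). Carrying it towards the port.

Emit:
{"fn": "send_rows", "kwargs": {"series": [-0.3,1.5,0.6,0,0,-0.3,1,-0.9,4.8,1.8,-0.3,0.3,-1,1,-1.6,8.8,3.3,-0.5,0.5,-1.5,1,-2.3,12.8,4.9,-0.7,0.7,-2,1,-3,16.6,6.4,-1,1,-3,1,-3.6,19.6,7.5,-1,1,-3.5,1,-3.9,21.3,8.2,-1,1,-3.5,1,-4,21.8,8.4,-1,1,-3.5,1]}}

```text
clock: 15.8
tool_pos: [0.4963, 0.0076, 0.1551]
orientation: [0.987, 0.043, 0.005, 0.156]
force: [0.9, 0.3, -2.6]
opening: 0.0203
```

```bash
python3 - <<'E'
from h import *
np.set_printoptions(precision=4,suppress=True)
s=bot.read_state();print(s["clock"],s["tool_pos"],s["opening"],s["force"],s["joints"])
rel([tcp_for(-.13,.128,-3),tcp_for(-.10,.126,0)])
pts,q=pickle.load(open("grasp.pkl","rb"));RST=R.from_quat(q)
Rs=R.from_quat(s["orientation"])*RST.inv(); o=s["tool_pos"]-Rs.apply(pts)
print("lip in bin",RB.inv().apply(o+Rs.apply([.0625,0,.0075])-BO),"scoop x in bin",RB.inv().apply(Rs.apply([1,0,0])))
for n,bz in(("top",.002),("side",-.0012)):
    p=vision.get_image(n);cv2.imwrite(f"pics/{n}6.png",p["frame"][:,:,::-1])
    c=cloud(p)-[0,0,bz]; L=Rs.inv().apply(c-o)
    k=(L[:,0]>-.055)&(L[:,0]<.06)&(abs(abs(L[:,1])-.0385)<.012)&(abs(L[:,2]-.044)<.02); w=L[k]
    # rim top per x-bin/side
    for sg in(1,-1):
        for a in(-.05,-.02,.01,.04):
            t=w[(w[:,1]*sg>0)&(abs(w[:,0]-a-.0)<.01)]
            if len(t)>5: t=t[t[:,2]>np.percentile(t[:,2],80)-.004]; print(n,sg,a,"z %.4f y %.4f n%d"%(np.median(t[:,2]),np.median(t[:,1]),len(t)))
a,b=cv2.imread("pics/side6.png")[200:440,120:440],cv2.imread("pics/top6.png")[200:380,250:570]
cv2.imwrite("pics/m6.png",np.vstack([cv2.resize(a,(400,300)),cv2.resize(b,(400,225))]))
E
```

```text
15.8 [0.4963 0.0076 0.1551] 0.020301084911179334 [ 0.8859  0.3338 -2.6076] [ 0.0604  0.3299 -0.3947  0.8404 -0.3125  1.5426]
t [0.15, -0.02, -0.16] w [0.0, 0.2, -0.0] |t| 0.2 |w| 0.2
t [0.16, 3.23, 0.1] w [3.0, 0.2, -0.1] |t| 3.2 |w| 3.0
lip in bin [-0.1293 -0.002   0.1265] scoop x in bin [ 0.9986 -0.0019  0.0524]
top 1 -0.05 z 0.0440 y 0.0390 n29
top 1 -0.02 z 0.0434 y 0.0391 n38
top 1 0.01 z 0.0438 y 0.0390 n39
top 1 0.04 z 0.0436 y 0.0394 n36
top -1 -0.05 z 0.0436 y -0.0377 n26
top -1 -0.02 z 0.0434 y -0.0376 n39
top -1 0.01 z 0.0432 y -0.0376 n40
top -1 0.04 z 0.0433 y -0.0373 n35
side 1 -0.05 z 0.0444 y 0.0379 n17
side 1 -0.02 z 0.0442 y 0.0380 n26
side 1 0.01 z 0.0443 y 0.0381 n29
side 1 0.04 z 0.0435 y 0.0380 n28
side -1 -0.05 z 0.0440 y -0.0390 n21
side -1 -0.02 z 0.0435 y -0.0380 n26
side -1 0.01 z 0.0445 y -0.0386 n31
side -1 0.04 z 0.0437 y -0.0379 n33
```

View pics/m6.png

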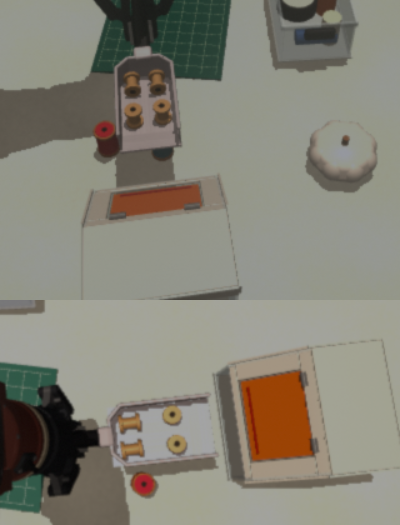

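The scoop is level and lined up with the flap; the measured rim height and sides match my pose model within about 1 mm. Entering the port now.

```bash
python3 - <<'E'
from h import *
rel([tcp_for(a,b,c,.001) for a,b,c in[(-.12,.127,-2),(-.10,.127,0),(-.085,.127,0),(-.07,.127,0),(-.055,.127,0),(-.045,.127,0)]])
E
```

```text
t [0.2, 1.11, -0.0] w [1.0, 0.2, -0.0] |t| 1.1 |w| 1.0
t [0.2, 3.32, 0.05] w [3.0, 0.2, -0.0] |t| 3.3 |w| 3.0
t [0.2, 4.75, 0.51] w [3.0, 0.2, -0.0] |t| 4.8 |w| 3.0
t [0.2, 6.18, 0.97] w [3.0, 0.2, -0.0] |t| 6.3 |w| 3.0
t [0.21, 7.61, 1.44] w [3.0, 0.2, -0.0] |t| 7.7 |w| 3.0
t [0.21, 8.56, 1.74] w [3.0, 0.2, -0.0] |t| 8.7 |w| 3.0
```

Emit:
{"fn": "send_rows", "kwargs": {"series": [0.1,1.1,0,1,0.2,0,1,0.2,2.3,0,2,0.2,0,1,0.2,3.4,0,3,0.2,0,1,0.2,4.8,0.5,3,0.2,0,1,0.2,6.2,1,3,0.2,0,1,0.2,7.6,1.4,3,0.2,0,1,0.2,8.6,1.7,3,0.2,0,1,0.2,8.6,1.7,3,0.2,0,1]}}

```text
clock: 16.9
tool_pos: [0.5068, -0.0788, 0.1659]
orientation: [0.991, 0.044, 0.007, 0.13]
force: [0.1, 0.4, -1.4]
opening: 0.0203
```

```bash
cat >> h.py <<'E'
def scoop():
    s=bot.read_state();pts,q=pickle.load(open("grasp.pkl","rb"))
    Rs=R.from_quat(s["orientation"])*R.from_quat(q).inv(); o=s["tool_pos"]-Rs.apply(pts)
    print("lip in bin",np.round(RB.inv().apply(o+Rs.apply([.0625,0,.0075])-BO),4),"scoop x in bin",np.round(RB.inv().apply(Rs.apply([1,0,0])),3),"F",s["force"].round(1),"t",s["clock"],"op",round(s["opening"],4))
    return Rs,o
E
python3 - <<'E'
from h import *
scoop()
rel([tcp_for(a,b,c,.001) for a,b,c in[(-.045,.127,0),(-.04,.118,10),(-.03,.108,20),(-.02,.09,32),(-.012,.073,42),(-.007,.058,50)]])
for n in("top","side"):
    p=vision.get_image(n);cv2.imwrite(f"pics/{n}7.png",p["frame"][:,:,::-1])
a,b=cv2.imread("pics/side7.png")[200:440,120:440],cv2.imread("pics/top7.png")[200:380,250:570]
cv2.imwrite("pics/m7.png",np.vstack([cv2.resize(a,(400,300)),cv2.resize(b,(400,225))]))
E
```

```text
lip in bin [-0.0441  0.0011  0.1279] scoop x in bin [ 1.    -0.001  0.   ] F [ 0.1  0.4 -1.4] t 16.9 op 0.0203
t [-0.02, -0.11, 0.06] w [0.0, -0.0, -0.0] |t| 0.1 |w| 0.1
t [-0.01, 1.83, -1.66] w [10.0, -0.1, -0.0] |t| 2.5 |w| 10.0
t [-0.01, 4.68, -2.81] w [20.0, -0.1, -0.0] |t| 5.5 |w| 20.0
t [-0.0, 8.24, -3.13] w [32.0, -0.1, -0.0] |t| 8.8 |w| 32.0
t [0.0, 11.44, -2.68] w [42.0, -0.1, -0.0] |t| 11.8 |w| 42.0
t [0.0, 13.98, -1.86] w [50.0, -0.1, 0.0] |t| 14.1 |w| 50.0
```

View pics/m7.png

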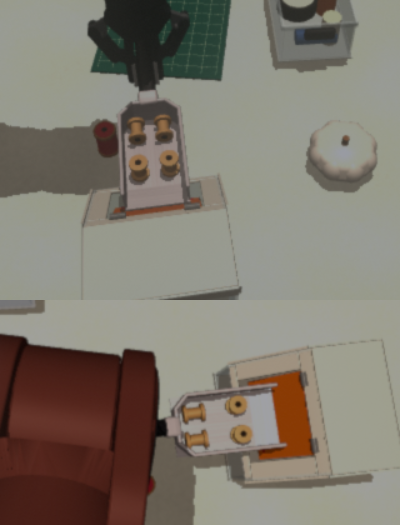

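The flap has begun to swing in (top view, around (280,415)) and all four spools are still in the scoop. Tipping next.

Emit:
{"fn": "send_rows", "kwargs": {"series": [0,1.8,-1.6,10,0,0,1,0,4.6,-2.8,20,0,0,1,0,6.4,-3,26,0,0,1,0,8.2,-3.1,32,0,0,1,0,9.8,-3,37,0,0,1,0,11.4,-2.7,42,0,0,1,0,12.8,-2.3,46,0,0,1,0,14,-1.9,50,0,0,1]}}

```text
clock: 18.0
tool_pos: [0.5186, -0.208, 0.2201]
orientation: [0.952, 0.043, -0.013, -0.302]
force: [-0.5, 1.7, -1.5]
opening: 0.0203
```

```bash
cat > look.py <<'E'
import sys
from h import *
k=sys.argv[1]
for n in("top","side"):
    p=vision.get_image(n);cv2.imwrite(f"pics/{n}{k}.png",p["frame"][:,:,::-1])
a,b=cv2.imread(f"pics/side{k}.png")[200:440,120:440],cv2.imread(f"pics/top{k}.png")[200:380,250:570]
cv2.imwrite(f"pics/m{k}.png",np.hstack([cv2.resize(a,(400,300)),cv2.resize(b,(400,225)) if 0 else cv2.copyMakeBorder(cv2.resize(b,(400,225)),0,75,0,0,cv2.BORDER_CONSTANT)]))
E
python3 - <<'E'
from h import *
scoop();s=bot.read_state();print(s["joints"])
E
python3 look.py 8
```

```text
lip in bin [-0.008   0.0017  0.0581] scoop x in bin [ 0.641  0.002 -0.767] F [-0.5  1.7 -1.5] t 18.0 op 0.0203
[-0.736426    0.71472547  0.2920704   1.6264221   0.40218057  0.64430919]
```

View pics/m8.png

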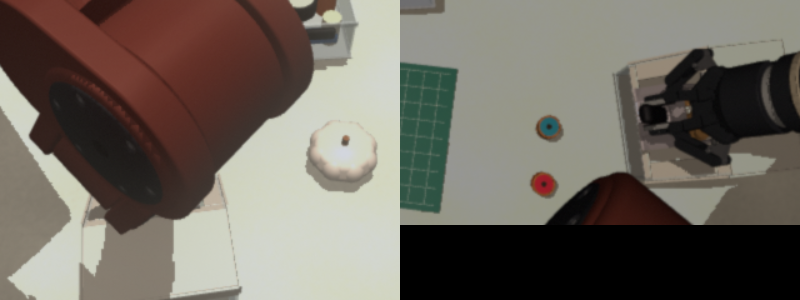

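```bash
python3 - <<'E'
from h import *
rel([tcp_for(a,b,c,.001) for a,b,c in[(-.007,.058,50),(-.005,.06,58),(-.012,.075,55)]])
E
```

```text
t [0.03, -0.14, -0.11] w [-0.1, 0.0, -0.1] |t| 0.2 |w| 0.2
t [0.03, 1.21, -2.59] w [7.9, 0.0, -0.1] |t| 2.9 |w| 7.9
t [0.03, -0.75, -2.6] w [4.9, 0.0, -0.1] |t| 2.7 |w| 4.9
```

Emit:
{"fn": "send_rows", "kwargs": {"series": [0,0.4,-0.9,2.5,0,0,1,0,0.8,-1.7,5,0,0,1,0,1.2,-2.5,8,0,0,1,0,1.2,-2.5,8,0,0,1,0,0.8,-1.7,5,0,0,1,0,1.2,-2.5,8,0,0,1,0,0.8,-1.7,5,0,0,1,0,1.2,-2.5,8,0,0,1]}}

```text
clock: 19.1
tool_pos: [0.5207, -0.2292, 0.2353]
orientation: [0.93, 0.044, -0.016, -0.366]
force: [-0.2, 2.2, -0.7]
opening: 0.0205
```

```bash
python3 - <<'E'
from h import *
scoop();s=bot.read_state();print(s["joints"])
rel([tcp_for(a,b,c,.001) for a,b,c in[(-.007,.058,50),(-.02,.09,32),(-.03,.108,20),(-.04,.120,10),(-.05,.127,0),(-.07,.128,-2),(-.1,.128,-3),(-.13,.13,-3)]])
E
python3 look.py 9
```

```text
lip in bin [-0.0092  0.0021  0.0632] scoop x in bin [ 0.532  0.004 -0.847] F [-0.2  2.2 -0.7] t 19.1 op 0.0205
[-0.78819634  0.8409297   0.48408729  1.83585906  0.44952702  0.54216559]
t [-0.05, -0.46, 2.54] w [-7.8, 0.1, 0.3] |t| 2.6 |w| 7.9
t [-0.03, -4.6, 6.73] w [-25.8, 0.0, 0.2] |t| 8.2 |w| 25.9
t [-0.02, -6.22, 9.91] w [-37.8, 0.0, 0.2] |t| 11.7 |w| 37.9
t [-0.02, -6.89, 12.79] w [-47.8, 0.0, 0.2] |t| 14.5 |w| 47.9
t [-0.02, -6.7, 15.83] w [-57.8, -0.0, 0.2] |t| 17.2 |w| 57.9
t [-0.01, -7.89, 17.66] w [-59.8, -0.0, 0.2] |t| 19.3 |w| 59.9
t [-0.0, -9.91, 19.98] w [-60.8, -0.0, 0.2] |t| 22.3 |w| 60.9
t [0.01, -12.25, 21.87] w [-60.8, -0.0, 0.2] |t| 25.1 |w| 60.9
```

View pics/m9.png

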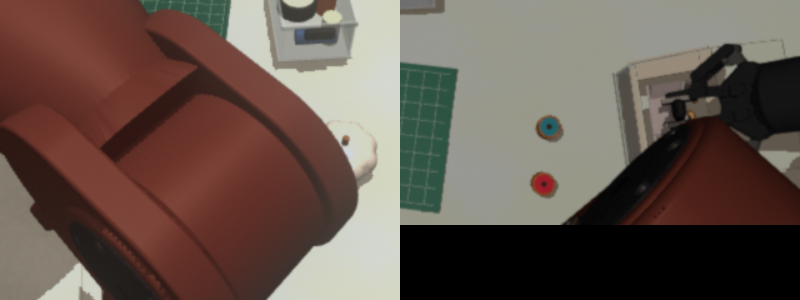

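```bash
python3 -c "
import cv2
a=cv2.imread('pics/top9.png');cv2.imwrite('pics/z9.png',cv2.resize(a[240:350,420:560],(790,620)[:2] and (700,550),interpolation=cv2.INTER_CUBIC))
a=cv2.imread('pics/top8.png');cv2.imwrite('pics/z8.png',cv2.resize(a[240:350,420:560],(700,550),interpolation=cv2.INTER_CUBIC))"
```

```text
(no output)
```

View pics/z9.png

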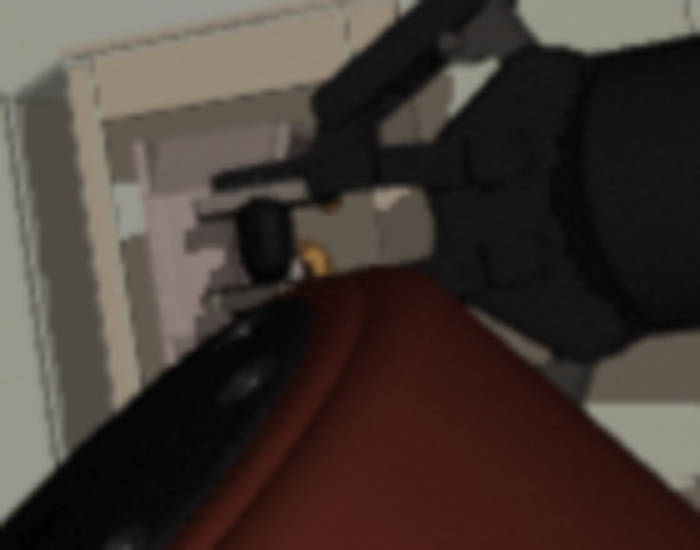

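View pics/z8.png

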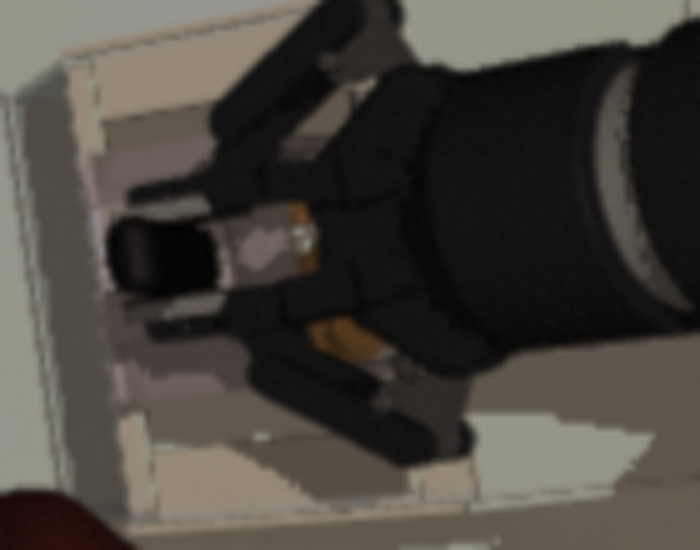

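```bash
python3 - <<'E'
from h import *
Rs,o=scoop()
p=vision.get_image("top");c=cloud(p).reshape(480,640,3) if (p["range_z"]>0).all() else None
z=p["range_z"];K=p["intrinsics"];fr=p["frame"].astype(int)
m=np.zeros(z.shape,bool);m[270:320,465:520]=1
m&=(fr[:,:,0]-fr[:,:,2]>50)&(fr[:,:,0]>100)
v,u=np.nonzero(m)
for a,b in list(zip(u,v))[:30]:
    mm=np.zeros(z.shape,bool);mm[b,a]=1;q=cloud(p,mm)
    if len(q):print(a,b,fr[b,a],"bin",np.round(RB.inv().apply(q[0]-BO),3),"scoop",np.round(Rs.inv().apply(q[0]-o),3))
E
```

```text
lip in bin [-0.0071  0.0014  0.0615] scoop x in bin [ 0.531  0.002 -0.847] F [ 0.2  1.8 -1.4] t 19.2 op 0.0202
483 289 [105  77  47] bin [0.009 0.009 0.031] scoop [0.097 0.008 0.005]
482 290 [118  86  48] bin [0.006 0.008 0.033] scoop [0.094 0.006 0.004]
483 290 [135  98  56] bin [0.008 0.008 0.034] scoop [0.094 0.006 0.005]
484 290 [109  80  48] bin [0.009 0.007 0.036] scoop [0.093 0.006 0.007]
482 291 [138 102  59] bin [0.006 0.006 0.034] scoop [0.092 0.004 0.004]
483 291 [148 108  62] bin [0.008 0.006 0.033] scoop [0.094 0.004 0.005]
484 291 [134  98  56] bin [0.009 0.005 0.036] scoop [0.092 0.004 0.007]
482 292 [120  88  52] bin [0.005 0.004 0.036] scoop [0.09  0.003 0.004]
483 292 [147 108  62] bin [0.007 0.004 0.033] scoop [0.094 0.002 0.005]
484 292 [137  99  57] bin [0.009 0.004 0.034] scoop [0.094 0.002 0.007]
483 293 [138 101  57] bin [0.007 0.002 0.034] scoop [0.093 0.001 0.005]
484 293 [135  99  56] bin [0.009 0.002 0.034] scoop [0.094 0.    0.006]
483 294 [116  84  48] bin [0.006 0.    0.035] scoop [ 0.092 -0.001  0.005]
484 294 [121  87  49] bin [ 0.008 -0.     0.035] scoop [ 0.093 -0.001  0.006]
```

Emit:
{"fn": "send_rows", "kwargs": {"series": [0,-0.5,2.5,-8,0,0,1,0,-2.5,4.6,-17,0,0,1,0,-4.6,6.7,-26,0,0,1,0,-5.6,8.4,-32,0,0,1,0,-6.2,9.9,-38,0,0,1,0,-6.9,12.8,-48,0,0,1,0,-6.7,15.8,-58,0,0,1,0,-6.7,15.8,-58,0,0,1]}}

```text
clock: 20.25
tool_pos: [0.5048, -0.0712, 0.1632]
orientation: [0.99, 0.048, 0.007, 0.13]
force: [-1.2, 0.4, -1.4]
opening: 0.0202
```

```bash
python3 - <<'E'
from h import *
scoop()
rel([tcp_for(a,b,c,.001) for a,b,c in[(-.05,.128,0),(-.07,.128,0),(-.1,.128,0),(-.13,.13,0),(-.16,.135,0)]])
E
python3 look.py 10
```

```text
lip in bin [-0.0518  0.0012  0.1255] scoop x in bin [1.    0.007 0.002] F [-1.2  0.4 -1.4] t 20.25 op 0.0202
t [0.11, 0.26, -0.22] w [0.1, -0.1, 0.4] |t| 0.4 |w| 0.4
t [0.12, -1.68, -0.74] w [0.1, -0.1, 0.4] |t| 1.8 |w| 0.4
t [0.14, -4.57, -1.52] w [0.1, -0.1, 0.4] |t| 4.8 |w| 0.4
t [0.16, -7.42, -2.49] w [0.1, -0.1, 0.4] |t| 7.8 |w| 0.4
t [0.18, -10.19, -3.75] w [0.1, -0.1, 0.4] |t| 10.9 |w| 0.4
```

View pics/m10.png

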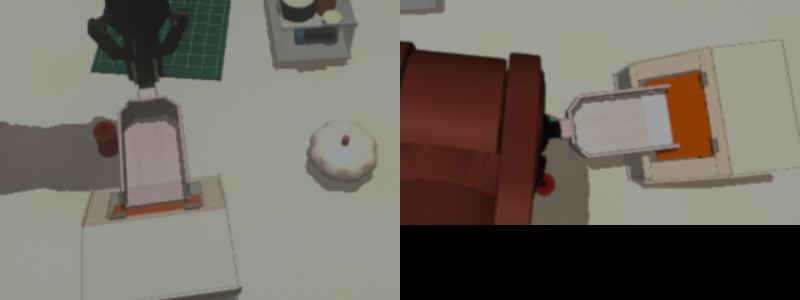

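The scoop is empty (both views). Drawing it out.

Emit:
{"fn": "send_rows", "kwargs": {"series": [0.1,-0.6,-0.5,0,0,0,1,0.1,-1.8,-0.8,0,0,0.4,1,0.1,-3.2,-1.2,0,0,0.4,1,0.1,-4.6,-1.6,0,0,0.4,1,0.2,-6,-2,0,0,0.4,1,0.2,-7.5,-2.6,0,0,0.4,1,0.2,-9,-3.2,0,0,0.4,1,0.2,-10.2,-3.8,0,0,0.4,1]}}

```text
clock: 21.35
tool_pos: [0.4988, 0.0335, 0.1748]
orientation: [0.991, 0.041, 0.007, 0.13]
force: [-0.0, 0.6, -2.1]
opening: 0.0204
```

```bash
cat >> h.py <<'E'
def put(up,dx=0):
    pts,q=pickle.load(open("grasp.pkl","rb"));Rs=R.from_matrix(np.c_[EX,EY,[0,0,1.]])
    return EO+[0,0,up]+Rs.apply(pts), Rs*R.from_quat(q)
E
python3 - <<'E'
from h import *
scoop()
rel([put(.10),put(.03),put(0)])
E
python3 look.py 11
```

```text
lip in bin [-0.1567  0.0023  0.1368] scoop x in bin [ 1.    -0.006  0.   ] F [-0.   0.6 -2.1] t 21.35 op 0.0204
t [5.0, -20.65, -2.77] w [0.0, -1.0, 3.2] |t| 21.4 |w| 3.3
t [4.98, -22.45, 4.0] w [0.0, -1.0, 3.2] |t| 23.3 |w| 3.3
t [4.97, -23.23, 6.9] w [0.0, -1.0, 3.2] |t| 24.7 |w| 3.3
```

View pics/m11.png

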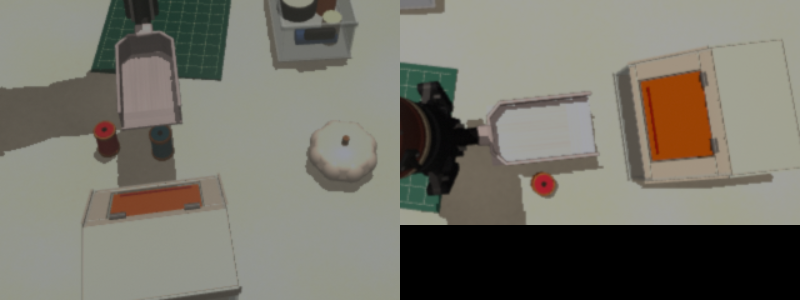

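The flap is shut and the full spools and gourd stand undisturbed. Returning the scoop to the mat.

Emit:
{"fn": "send_rows", "kwargs": {"series": [0.5,-2,-0.5,0,0,0.5,1,1.5,-6,-1,0,-0.3,1,1,2.5,-10.5,-1.4,0,-0.5,1.6,1,3.6,-15,-2,0,-0.7,2.3,1,4.5,-18.7,-2,0,-1,3,1,5,-20.8,-1.5,0,-1,3.2,1,5,-21.6,1,0,-1,3.2,1,5,-22.2,3,0,-1,3.2,1]}}

```text
clock: 22.45
tool_pos: [0.5317, 0.2421, 0.0875]
orientation: [0.991, 0.012, 0.002, 0.13]
force: [-0.3, 0.5, -1.3]
opening: 0.0207
```

```bash
python3 - <<'E'
from h import *
scoop()
rel([put(.01),put(0)])
E
```

```text
lip in bin [-0.3619  0.0432  0.0496] scoop x in bin [ 0.998 -0.064  0.001] F [-0.3  0.5 -1.3] t 22.45 op 0.0207
t [-0.02, -0.89, 2.75] w [0.0, 0.0, -0.0] |t| 2.9 |w| 0.1
t [-0.02, -1.15, 3.72] w [0.0, 0.0, -0.0] |t| 3.9 |w| 0.1
```

Emit:
{"fn": "send_rows", "kwargs": {"series": [0,-0.3,1,0,0,0,1,0,-0.6,2,0,0,0,1,0,-0.9,2.8,0,0,0,1,0,-1,3.3,0,0,0,1,0,-1.1,3.5,0,0,0,1,0,-1.1,3.6,0,0,0,1,0,-1.1,3.6,0,0,0,1,0,-1.1,3.6,0,0,0,1]}}

```text
clock: 23.45
tool_pos: [0.532, 0.244, 0.0513]
orientation: [0.991, 0.012, 0.002, 0.13]
force: [0.8, -0.2, -1.9]
opening: 0.0202
```

```bash
python3 - <<'E'
from h import *
Rs,o=scoop();print(o,Rs.as_euler("xyz",degrees=True))
rel([put(0)])
E
```

```text
lip in bin [-0.3637  0.0436  0.0132] scoop x in bin [ 0.998 -0.065 -0.   ] F [ 0.8 -0.2 -1.9] t 23.45 op 0.0202
[0.53465049 0.12713779 0.00571312] [ 2.88271509e-02  7.45115291e-04 -8.85580208e+01]
t [-0.05, -0.04, 0.27] w [-0.0, -0.0, -0.1] |t| 0.3 |w| 0.1
```

Still about 2.7 mm above the mat, so I'll lower that much and release gently.

Emit:
{"fn": "send_rows", "kwargs": {"series": [0,0,0.1,0,0,0,1,0,-0.1,0.2,0,0,0,1,0,-0.1,0.3,0,0,0,1,0,-0.1,0.3,0,0,0,1,0,-0.1,0.3,0,0,0,0.3,0,-0.1,0.3,0,0,0,0,0,-0.1,0.3,0,0,0,-0.3,0,-0.1,0.3,0,0,0,-0.3], "grip_force": 30}}

```text
clock: 24.45
tool_pos: [0.5318, 0.244, 0.0478]
orientation: [0.991, 0.012, 0.002, 0.13]
force: [-0.3, -0.6, 0.2]
opening: 0.0551
```

```bash
python3 - <<'E'
from h import *
s=bot.read_state();print(s["clock"],s["tool_pos"],s["opening"],s["force"])
E
```

```text
24.45 [0.53180587 0.24399638 0.04778922] 0.05514127012395368 [-0.33558474 -0.60408838  0.21621321]
```

Emit:
{"fn": "send_rows", "kwargs": {"series": [0,0,-1,0,0,0,-0.3,0,0.2,-3,0,0,0,-0.3,0,0.5,-6,0,0,0,-0.3,0,1,-10,0,0,0,-0.3,0,1,-14,0,0,0,-0.3,0,1,-17,0,0,0,-0.3,0,1,-19,0,0,0,-0.3,0,1,-19,0,0,0,-0.3]}}

```text
clock: 25.45
tool_pos: [0.5314, 0.2841, 0.2359]
orientation: [0.992, 0.012, 0.004, 0.129]
force: [-0.0, -0.2, -0.5]
opening: 0.0551
```

```bash
python3 - <<'E'
from h import *
np.set_printoptions(precision=4,suppress=True)
s=bot.read_state();print(s["clock"],s["tool_pos"],s["opening"],s["force"])
for n,bz in(("top",.002),("side",-.0012)):
    p=vision.get_image(n);cv2.imwrite(f"pics/{n}12.png",p["frame"][:,:,::-1])
    for d in finder.cut_out(p,"loose_1_mid")[:6]: 
        c=cloud(p,d["region"]); print(n,round(d["conf"],2),np.round(d["point"]),"med",np.median(c,0)-[0,0,bz],"bin",RB.inv().apply(np.median(c,0)-BO))
    c=cloud(p)-[0,0,bz]
    for nm,x,y,h in(("f1",.4345,-.0857,.05),("f2",.5165,-.096,.05)):
        q=c[(np.hypot(c[:,0]-x,c[:,1]-y)<.035)&(abs(c[:,2]-h)<.006)]
        if len(q): print(n,nm,cv2.minEnclosingCircle(q[:,:2].astype(np.float32)))
    for a in(.075,.1,.13,.16,.18):
        q=c[(abs(c[:,1]-a)<.008)&(abs(c[:,0]-.535)<.06)&(c[:,2]>.038)&(c[:,2]<.055)]
        if len(q): print(n,"rim y",a,q[:,0].min(),q[:,0].max(),np.median(q[:,2]))
E
```

```text
25.45 [0.5314 0.2841 0.2359] 0.05512573905883493 [-0.0053 -0.2283 -0.5074]
top f1 ((0.4350171387195587, -0.08571333438158035), 0.01670141890645027)
top f2 ((0.517352819442749, -0.09626998007297516), 0.016999337822198868)
top rim y 0.075 0.49590029354360216 0.5767803877496819 0.04644413758910654
top rim y 0.1 0.4964024606361147 0.5770695692446928 0.047609115023383386
top rim y 0.13 0.49523752998591697 0.5761239511331484 0.04669384737926202
top rim y 0.16 0.4941433304870161 0.575180348284055 0.046807626645847034
top rim y 0.18 0.49460388206379324 0.5751591193244999 0.04657162936882481
side f1 ((0.4339947998523712, -0.08566335588693619), 0.017260059714317322)
side f2 ((0.5162383913993835, -0.09665609896183014), 0.017678022384643555)
side rim y 0.075 0.49485937346604447 0.5766608675315423 0.04698671210464347
side rim y 0.1 0.49420729194472424 0.5754779534766766 0.04671140117699326
side rim y 0.13 0.4933090690168381 0.5740678369487888 0.04765512091364934
side rim y 0.16 0.4926640404466527 0.5743917171292614 0.0472485069948926
side rim y 0.18 0.49201739341775796 0.5728278409906874 0.04678362056316417
```

View pics/side12.png

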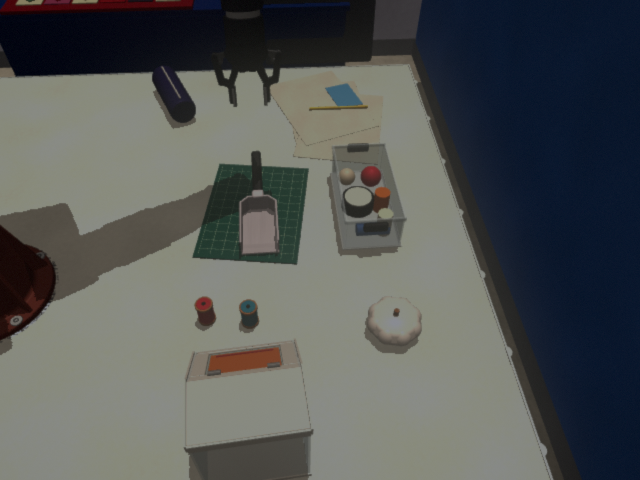

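View pics/top12.png

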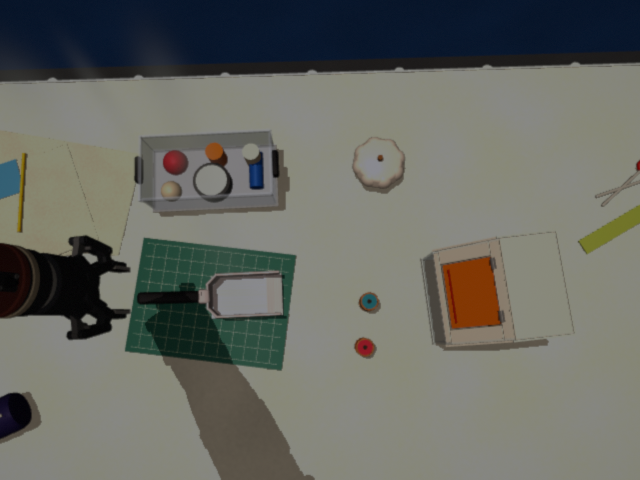

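The scoop lies empty and flat on the mat around (245,297) in the top view. The flap is shut at (470,292), the bystanders are in place, and no loose spool shows anywhere. Handing in.

```bash
python3 -c "
from rig import hand_in
print(hand_in())"
```

```text
the job is handed in; nothing more can be done
None
```

The job is handed in, finished at about 25.5 s of the 72 s. `hand_in()` gives no verdict.

- **What I did:** I stood both loose spools in the scoop beside the two already there and took the scoop by its handle. I pressed the flap in with the lip, then tipped to 50–58° and shook gently over the bin. Then I drew the scoop out level, set it back on the mat where it had been, and moved the arm clear.
- **Scoop:** In the last pictures it is empty, with its rim level at about 47 mm all along, which fits a scoop flat on the mat.
- **Flap and bystanders:** The flap looks shut. The full spools measure within 1 mm of where they started. The gourd and workbox look unmoved in the images, though I did not measure them again.
- **Not confirmed directly:** I could not count the four spools inside the closed bin. I saw one there by depth during tipping, at about 33 mm height. For the rest I rely on the empty scoop, no bare spool visible on the table, and the spool finder reporting none in either final picture.
- **Small mismatch:** The finger opening read 1–2 mm less than the stated widths of the spool flange and handle. Both grips held.

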